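# Fetch the flanged barrel from behind its neighbour and lay it in the tray

### The arm

A 7-joint arm with a two-finger parallel gripper is mounted at the origin on the work surface. World frame = base frame: x ahead of the robot, y to its left, z up, the work surface at z = 0. Lengths are in m, angles in rad, forces in N, time in s.
With the tool pointing down it reaches from about 0.35 to 0.775 m from the base axis. Payload 3.1 kg.
Tool frame: the origin (TCP) lies on the centre line of the jaws, within the pads' length; the fingertips stand 22 mm ahead of it and the grasp point (between the pads) lies 3 mm ahead of it; z points along the fingers, y is the line along which they close (so a half turn about z gives the same grasp; the last joint's range is limited). The gripper opens to 85 mm and grips with 20 to 120 N. Pads are 22 mm wide; open, the fingers measure 114 mm over their backs; the gripper's body (76 mm by 85 mm) begins 54 mm behind the grasp point. The pads swing forward as they close: fully open they stand 13 mm farther back than shut.
Start: joints at [-1.249, 0.311, 0.014, 1.512, -0.004, 1.319, -0.027], TCP at [0.196, 0.514, 0.253] pointing down, gripper open.
Joint ranges: [-2.7, 2.7], [-0.3, 1.91], [-1.27, 1.3], [0.12, 2.57], [-1.44, 4.58], [0.2, 2.03], [-3.05, 3.05]. Speed limits (rad/s): [2.79, 2.79, 3.14, 3.14, 3.14, 3.14, 3.14].

### API

Orientations are given as [roll, pitch, yaw] about the fixed x, y, z axes, in that order (R = Rz(yaw) Ry(pitch) Rx(roll)).
In Python, from station import manip gives the robot as it stands.
- The arm moves only by the tool send_rows, never from a script. Its argument "plan" is a list of rows, each a list of 3 entries, a list of its own where there are three numbers: the shift along the tool's x, y, z normalised to -1 to 1, where 1 is 250 mm, then the turn, a rotation vector about the tool's x, y, z normalised to -1 to 1, where 1 is pi rad, then the gripper's target within -1 to 1 (fully open at 1, half-way at 0, shut at -1). A call has 1 to 8 rows; each row is the pose to reach, as a shift and turn from the pose commanded when the call began, along the tool's axes at that moment, turning the shorter way round; what a row does not reach only later rows make up. A row lasts 1/12 s, in which the tool goes at most 41.7 mm and 7.16 degrees, less where a joint would pass 70% of its speed; a pose out of reach is approached as far as the arm can. A call with a number of a shift or a turn outside -1 to 1 is refused whole. A call with a gripper value outside its range is refused whole. The fingers move at their own pace and stop on an object; "grip_force" is the grip in N (left out, the last holds). Time passes only in rows, so rows that repeat a pose let the fingers close. It gives the time, the measured TCP pose, the force, the opening and the grip force at its end, in the units of the state.
- manip.observe(): the state, without advancing time (a new reading comes with each control period).
- manip.get_image(name): name is "scene" or "top"; returns a dict with "image" (480x640x3 uint8, red, green, blue), "fx", "fy", "cx", "cy" (pixels), "k1" (the pictures are not rectified: a ray, as slopes to the right and down, at radius r is drawn at 1 + k1 r^2 times it, then the intrinsics apply), "xyz" and "rotation" of the camera in the world. Camera axes: x right, y up, looking along -z (the intrinsics and any distortion apply to the point x, -y, -z); pixel columns grow to the right and rows downward; lengths in m; the calibration is good to about 2 mm. A picture is of the moment at which its call begins. There is no depth.
- manip.finish_job(): hands the job in; it is judged then, once.
The state is a dict: "time_s": time; "joints": joint angles; "dq": joint speeds; "joint_torque": joint torques, N m; "tcp_pos": TCP position; "ee_rot": TCP orientation; "wrist_force": force on the tool from outside, world axes, zero at the start; "moment": the same for the moment, N m; "finger_gap": opening from 0.0 (shut) to 1.0 (fully open); "grasp_force": force on a finger pad.
Only numpy, scipy, OpenCV 4.12 (cv2) and the standard library are available. Lean on these libraries where they do the work, as an engineer would, in place of code of your own. Each camera call takes 0.05 s, during which the arm holds its last target. There are 200 camera calls.

### The job

In the blue stock bay, a pump barrel with square flanged ends stands behind a canister. Lift that canister aside, take the barrel out and lay it gently, without letting it drop or topple, on its side in the steel tray, lengthwise, and let go, then stand the canister back where it was. Leave the other canister, the plain round sleeve behind it, the wrench and the parts bin alone.

Things in the scene. Friction and masses are not known exactly. Their poses are not given: they have to be found in the camera images.
- bay: fixed blue steel bay, no floor, open top. Origin: bench level, middle of the mouth; x into the bay (away from the robot), y left, z up. Two lanes centred at y=+55, -55 mm, 70 wide, walls 4 thick, 120 high, x 0 to 100, back wall to 104. A part stands in each lane at x about 22; a canister stands about 10 mm before each, at x about -36. No finger room beside the parts: pinch them front and back. The bench to the right (-y) is clear.
- tray: fixed open steel tray lined with thin rubber, 230 mm (its x) by 150 mm (its y) outside, rim 16 mm high, walls and floor 4 mm thick. Origin: centre of its underside, on the bench; z up.
- barrel_mid (a point): centre of the steel barrel, square ends, round neck, 134 mm long, 0.4 kg, standing on its foot in either lane. x runs foot to head. Foot: 36 mm square flange, sides along the bay's, from 67 to 43 mm below this point; round neck 24 mm diameter from there to 17 above; 36 mm square head block, same sides, 17 to 67 above. Lying, its axis is 18 mm above the support. It can pivot in the fingers when its foot is pressed on a surface.
- sleeve_mid (a point): centre of the plain steel sleeve, a smooth round cylinder 42 mm diameter and 124 mm high with a small step at the top, standing in the other lane; bystander. z along its length.
- filter_mid (a point): centre of the white fuel filter canister, round, 60 mm diameter, 105 mm high with a sloping top, about 0.35 kg; stands in front of the +y lane of the bay. This point is 52.5 mm above its underside. z up.
- bowl_mid (a point): centre of the aluminium separator bowl, a round canister: body 52 mm diameter up to 78 mm above its underside, black collar 56 mm diameter up to 92, brass knob 24 mm diameter up to 105; 0.35 kg. Stands before the bay's -y lane. This point is 52.5 mm above its underside; z up.
- wrench: loose wrench 170 mm long lying on the bench; bystander. Origin: underside centre.
- bin: blue parts bin 120 x 100 mm, 60 mm high, on the bench; bystander. Origin: centre of its underside.
There are look-alikes about, which are no part of the job. Leave any orange, pink or purple look-alike of the part that bears sleeve_mid alone.

How it is judged:
On the way, in this order (a step that is already met when the one before it is completed fails the run):
1. the canister in front of the barrel has been moved at least 60 mm away while the barrel still stands in its lane (x of barrel_mid in the frame of bay above -0.02 m and angle between barrel_mid's own x axis and vertical below 0.2 rad and distance of barrel_mid from where it was at the start of the episode below 0.03 m and ((y of sleeve_mid in the frame of bay below 0 m and distance of filter_mid from where it was at the start of the episode above 0.06 m) or (y of sleeve_mid in the frame of bay above 0 m and distance of bowl_mid from where it was at the start of the episode above 0.06 m))), for 0.1 s.
2. the barrel lies on its side in the tray, lengthwise, let go (angle between barrel_mid's own x axis and vertical between 1.42 and 1.72 rad and z of barrel_mid in the frame of tray between 0.012 and 0.03 m and x of barrel_mid in the frame of tray between -0.05 and 0.05 m and y of barrel_mid in the frame of tray between -0.055 and 0.055 m and angle between the x axis of barrel_mid and the x axis of tray, either way round below 0.3 rad and contact force between barrel and the fingers below 0.1 N and linear speed of barrel below 0.03 m/s), for 0.2 s.
At the end, for the whole second after the job is handed in: The barrel lies at rest on its side on the tray floor (level within 0.15 rad, along the tray within 0.3 rad, centre within 50 mm along and 55 mm across of the tray's centre); both canisters stand upright within 20 mm of where they stood at the start, the sleeve within 15 mm (angle between barrel_mid's own x axis and vertical between 1.42 and 1.72 rad and z of barrel_mid in the frame of tray between 0.012 and 0.03 m and x of barrel_mid in the frame of tray between -0.05 and 0.05 m and y of barrel_mid in the frame of tray between -0.055 and 0.055 m and angle between the x axis of barrel_mid and the x axis of tray, either way round below 0.3 rad and distance of each of filter_mid, bowl_mid from where it was at the start of the episode below 0.02 m and angle between each of filter_mid, bowl_mid's own z axis and vertical below 0.08 rad and distance of sleeve_mid from where it was at the start of the episode below 0.015 m and linear speed of each of barrel, filter, bowl below 0.02 m/s); the robot touches nothing.
It fails at once if the barrel is dropped or let topple in the tray (low over the tray, faster than 0.5 m/s or 5 rad/s) (horizontal distance between barrel_mid and tray below 0.12 m and height (world z) of barrel_mid below 0.066 m and (linear speed of barrel above 0.5 m/s or angular speed of barrel above 5 rad/s)).
It fails at once if the canister that does not hide the barrel is moved over 20 mm ((y of sleeve_mid in the frame of bay below 0 m and distance of bowl_mid from where it was at the start of the episode above 0.02 m) or (y of sleeve_mid in the frame of bay above 0 m and distance of filter_mid from where it was at the start of the episode above 0.02 m)).
It fails at once if a canister is tipped over (angle between any of filter_mid, bowl_mid's own z axis and vertical above 0.9 rad).
It fails at once if the sleeve, the wrench or the bin is disturbed (moved over 25 mm) (distance of any of sleeve_mid, wrench, bin from where it was at the start of the episode above 0.025 m).
It also fails if it takes over 72 s, if anything falls off the work surface, if the arm or the gripper's body presses on something with over 40 N, if the wrist force passes 120 N, or if a joint passes its speed limit or range.

## Working session

There is one attempt and no reset: what is moved stays moved. The work goes in short steps, Python scripts to look and compute and a tool call to move; the robot and the scene stay as the last step left them, time stands still between calls to the robot, and variables do not carry over. Pictures are saved under pics/ and viewed, at most 10 in all, crops included, and the job is handed in when it is done.

Besides the shell and the picture viewer there is one more tool, called after ">>>" as a command line: name --argument value ..., lists and objects as JSON in quotes. send_rows: Moves the arm, as the interface text tells. Its arguments: {"type":"object","properties":{"plan":{"type":"array"},"grip_force":{"type":"number"}},"required":["plan"]}

```bash
mkdir -p pics; cat > h.py <<'E'
import numpy as np, cv2, pickle
from scipy.spatial.transform import Rotation as R
def rot(c):
    r=np.array(c["rotation"],float)
    return r if r.shape==(3,3) else R.from_euler('xyz',r).as_matrix()
def und(c,uv):
    K=np.array([[c["fx"],0,c["cx"]],[0,c["fy"],c["cy"]],[0,0,1]])
    return cv2.undistortPoints(np.array(uv,float).reshape(-1,1,2),K,np.array([c["k1"],0,0,0,0.])).reshape(-1,2)
def plane(c,uv,z):
    p=und(c,uv); d=np.c_[p[:,0],-p[:,1],-np.ones(len(p))]@rot(c).T
    o=np.array(c["xyz"]); return o+d*((z-o[2])/d[:,2])[:,None]
def proj(c,P):
    q=(np.array(P,float).reshape(-1,3)-c["xyz"])@rot(c); s=np.c_[q[:,0]/-q[:,2],-q[:,1]/-q[:,2]]
    s=s*(1+c["k1"]*(s**2).sum(1))[:,None]
    return np.c_[s[:,0]*c["fx"]+c["cx"],s[:,1]*c["fy"]+c["cy"]]
def grab(n,name):
    from station import manip
    c=manip.get_image(n); pickle.dump(c,open(f"pics/{name}.pkl","wb"))
    cv2.imwrite(f"pics/{name}.png",c["image"][:,:,::-1]); return c
def load(name): return pickle.load(open(f"pics/{name}.pkl","rb"))
E
python3 - <<'E'
from h import *
from station import manip
for n in("top","scene"):
    c=grab(n,n+"0"); print(n,{k:v for k,v in c.items() if k!="image"})
s=manip.observe();print(s)
E
```

```text
top {'fx': 455.8855433190905, 'fy': 455.8855433190905, 'cx': 317.3652959401985, 'cy': 236.26810320821446, 'k1': -0.11060564451154266, 'xyz': array([0.48972332, 0.02547046, 0.79012517]), 'rotation': array([ 0.15475594,  0.02744442, -1.57703483])}
scene {'fx': 508.78847079868854, 'fy': 508.78847079868854, 'cx': 309.30845371056176, 'cy': 241.75547991572367, 'k1': -0.06293206725324905, 'xyz': array([1.1920802 , 0.13049272, 0.68212381]), 'rotation': array([0.79516262, 0.00925051, 1.72196927])}
{'time_s': 0.1, 'joints': array([-1.2486987 ,  0.31167678,  0.01401046,  1.51291814, -0.00438071,
        1.31919421, -0.02721617]), 'dq': array([-2.85412805e-04, -2.62745580e-03,  8.54655356e-05, -3.67515531e-03,
       -1.07784407e-03, -5.29871727e-04, -7.63702591e-04]), 'joint_torque': array([ 1.01686499e-03, -3.80855763e+01,  1.46803069e-01, -2.31243145e+01,
        1.22790132e-02,  8.03700183e-03, -5.27493441e-06]), 'tcp_pos': array([0.19548591, 0.51343009, 0.25230398]), 'ee_rot': array([-3.13942955e+00,  1.14746140e-04,  2.77784360e+00]), 'wrist_force': array([0.8135929 , 1.036629  , 0.19951704]), 'moment': array([-0.00951051,  0.02043883, -0.05677671]), 'grasp_force': 0.0, 'finger_gap': 1.0000132339691457}
```

View pics/top0.png

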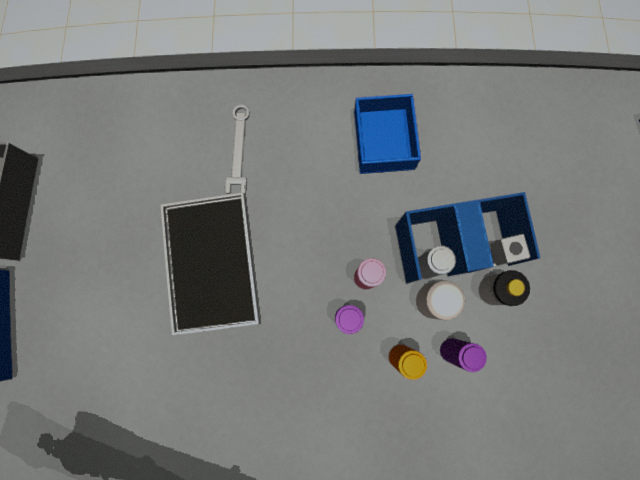

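View pics/scene0.png

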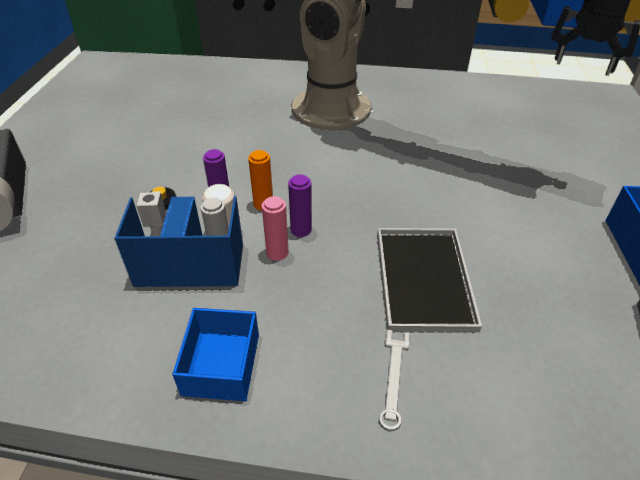

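```bash
python3 - <<'E'
from h import *
c=load("top0"); im=c["image"]
crop=im[170:380,325:565]; cv2.imwrite("pics/crop0.png",cv2.resize(crop[:,:,::-1],None,fx=2.85,fy=2.85,interpolation=cv2.INTER_CUBIC))
h=cv2.cvtColor(im,cv2.COLOR_RGB2HSV)
# yellow knob
for nm,lo,hi,z in(("knob",(20,120,80),(32,255,255),.105),):
    m=cv2.inRange(h,lo,hi); m[:,:480]=0
    k=max(cv2.findContours(m,0,2)[0],key=cv2.contourArea); (u,v),r=cv2.minEnclosingCircle(k); print(nm,u,v,r,plane(c,[(u,v)],z))
# barrel head: bright grey
for nm,b,z in(("head",(495,230,530,266),.134),("sleeve",(425,243,460,275),.124),("filter",(420,275,470,325),.105)):
    g=cv2.inRange(h,(0,0,140),(180,90,255)); q=np.zeros_like(g); q[b[1]:b[3],b[0]:b[2]]=g[b[1]:b[3],b[0]:b[2]]
    k=max(cv2.findContours(q,0,2)[0],key=cv2.contourArea); bx=cv2.minAreaRect(k); p=cv2.boxPoints(bx); print(nm,bx,"\n",plane(c,p,z).round(4),plane(c,[bx[0]],z))
# collar dark
m=cv2.inRange(h,(0,0,0),(180,255,40)); q=np.zeros_like(m);q[262:312,485:535]=m[262:312,485:535]
# divider & tray
print("div",plane(c,[(456,205),(480,201),(493,268),(467,273)],.12).round(4))
g=cv2.inRange(h,(0,0,0),(180,255,75)); g[:, :150]=0; g[:,270:]=0; g[:185]=0; g[345:]=0
k=max(cv2.findContours(g,0,2)[0],key=cv2.contourArea); bx=cv2.minAreaRect(k); p=plane(c,cv2.boxPoints(bx),.006); print("tray dark",bx,p.round(4),plane(c,[bx[0]],.004))
o=plane(c,[(162,206),(244,195),(258,324),(174,334)],.016); print("tray rim",o.round(4),o.mean(0))
E
```

```text
knob 516.0899047851562 287.1685485839844 8.431727409362793 [[ 0.51568347 -0.2565647   0.105     ]]
head ((515.11767578125, 247.97061157226562), (23.768489837646484, 23.040882110595703), 75.96376037597656) 
 [[ 0.585  -0.2266  0.134 ]
 [ 0.5929 -0.2612  0.134 ]
 [ 0.5587 -0.2674  0.134 ]
 [ 0.5509 -0.233   0.134 ]] [[ 0.5718211  -0.24697986  0.134     ]]
sleeve ((441.0, 259.5), (27.0, 26.0), 90.0) 
 [[ 0.5776 -0.12    0.124 ]
 [ 0.5771 -0.1587  0.124 ]
 [ 0.5372 -0.1568  0.124 ]
 [ 0.5377 -0.1183  0.124 ]] [[ 0.55733541 -0.13838552  0.124     ]]
filter ((445.6000671386719, 300.3000183105469), (38.400001525878906, 37.0), 53.13010025024414) 
 [[ 0.5048 -0.108   0.105 ]
 [ 0.5374 -0.1541  0.105 ]
 [ 0.4909 -0.187   0.105 ]
 [ 0.4589 -0.141   0.105 ]] [[ 0.49793287 -0.14741754  0.105     ]]
div [[ 0.6399 -0.1662  0.12  ]
 [ 0.6459 -0.2035  0.12  ]
 [ 0.5441 -0.2169  0.12  ]
 [ 0.5372 -0.1773  0.12  ]]
tray dark ((209.18887329101562, 263.92108154296875), (122.6661148071289, 76.56153869628906), 83.46337127685547) [[0.6678 0.3217 0.006 ]
 [0.6815 0.1831 0.006 ]
 [0.4677 0.1551 0.006 ]
 [0.4522 0.2879 0.006 ]] [[0.56548348 0.23625025 0.004     ]]
tray rim [[0.6681 0.3221 0.016 ]
 [0.6855 0.1746 0.016 ]
 [0.4621 0.147  0.016 ]
 [0.4446 0.2916 0.016 ]] [0.56505188 0.23380652 0.016     ]
```

View pics/crop0.png

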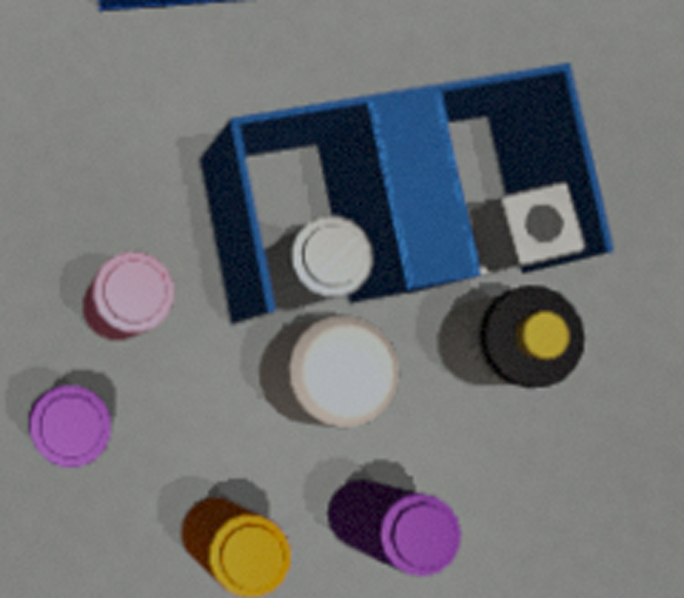

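The crop shows the square head with its bore at crop (544,224), i.e. full (516,248). It stands in the -y lane, behind the black-collared bowl at (516,287), so this is the barrel and the bowl is the canister to move. The plain sleeve is the round end at (441,260). The pink (371,273), purple (349,319) and (472,357), and orange (412,364) ones are look-alikes and stay put.

```bash
cat >> h.py <<'E'
def go(*targets, start=None):
    """world (pos, [r,p,y]) targets -> normalised shift/turn in tool axes from the current pose"""
    if start is None:
        from station import manip
        s=manip.observe(); start=(s["tcp_pos"],s["ee_rot"]); print("t",s["time_s"],start[0].round(4),start[1].round(3),"f",s["wrist_force"].round(1),"gap",round(s["finger_gap"],3),"q",s["joints"].round(2))
    R0=R.from_euler('xyz',start[1])
    for p,e in targets:
        d=R0.inv().apply(np.array(p)-start[0]); w=(R0.inv()*R.from_euler('xyz',e)).as_rotvec()
        print("shift",(d/.25).round(3).tolist(),"turn",(w/np.pi).round(3).tolist(),"rows>=",round(max(np.linalg.norm(d)/.0417,np.degrees(np.linalg.norm(w))/7.16),1))
E
python3 - <<'E'
from h import *
c=load("top0")
b=plane(c,[(407.5,212.1),(525,193.2),(539.7,257.7),(467,273)],.12); print(b.round(4))
print("yaw back",np.arctan2(b[0,0]-b[1,0],0)*0+np.arctan2(b[1,0]-b[0,0],b[0,1]-b[1,1]), "side",np.arctan2(b[1,1]-b[2,1],b[1,0]-b[2,0]), "front",np.arctan2(b[2,0]-b[3,0],b[3,1]-b[2,1]))
print("collar",plane(c,[(511.7,287.9)],.092))
pi=np.pi
go(([.42,.10,.25],[pi,0,1.30]),([.515,-.257,.20],[pi,0,.16]))
E
```

```text
[[ 0.6297 -0.0922  0.12  ]
 [ 0.6578 -0.275   0.12  ]
 [ 0.5584 -0.29    0.12  ]
 [ 0.5372 -0.1773  0.12  ]]
yaw back 0.15250578532132164 side 0.14991916473784309 front 0.18547954154334012
collar [[ 0.51518518 -0.25485963  0.092     ]]
t 0.1 [0.1955 0.5134 0.2523] [-3.139  0.     2.778] f [0.8 1.  0.2] gap 1.0 q [-1.25  0.31  0.01  1.51 -0.    1.32 -0.03]
shift [-1.428, -1.226, 0.012] turn [-0.001, 0.001, 0.47] rows>= 11.8
shift [-2.291, -2.425, 0.215] turn [-0.0, 0.001, 0.833] rows>= 20.9
```

>>> send_rows --plan '[[[-0.95,-0.82,0.01],[0,0,0.31],1],[[-0.95,-0.82,0.01],[0,0,0.31],1],[[-0.95,-0.82,0.01],[0,0,0.31],1],[[-0.95,-0.82,0.01],[0,0,0.31],1],[[-0.95,-0.82,0.01],[0,0,0.31],1],[[-0.95,-0.82,0.01],[0,0,0.31],1],[[-0.95,-0.82,0.01],[0,0,0.31],1],[[-0.95,-0.82,0.01],[0,0,0.31],1]]' --grip_force 40

```text
time_s: 0.77
tcp_pos: [0.3468, 0.2324, 0.2506]
ee_rot: [3.142, 0.002, 1.791]
wrist_force: [-0.0, -0.0, 0.3]
finger_gap: 0.996
grasp_force: 0.0
```

```bash
python3 - <<'E'
from h import *
pi=np.pi
go(([.46,-.05,.22],[pi,0,.85]),([.515,-.256,.20],[pi,0,.155]))
E
```

```text
t 0.7667 [0.3468 0.2324 0.2506] [3.142e+00 2.000e-03 1.791e+00] f [-0.  -0.   0.3] gap 0.996 q [-0.95  0.03  0.33  1.85 -0.01  1.26 -0.4 ]
shift [-1.201, 0.195, 0.125] turn [0.0, 0.001, 0.3] rows>= 7.5
shift [-2.053, 0.229, 0.207] turn [0.001, 0.001, 0.521] rows>= 13.1
```

>>> send_rows --plan '[[[-1,0.16,0.1],[0,0,0.3],1],[[-1,0.16,0.1],[0,0,0.3],1],[[-1,0.16,0.1],[0,0,0.3],1],[[-1,0.16,0.1],[0,0,0.3],1],[[-1,0.16,0.1],[0,0,0.3],1],[[-1,0.16,0.1],[0,0,0.3],1],[[-1,0.16,0.1],[0,0,0.3],1],[[-1,0.16,0.1],[0,0,0.3],1]]'

```text
time_s: 1.43
tcp_pos: [0.4416, -0.0003, 0.2254]
ee_rot: [3.141, 0.002, 0.848]
wrist_force: [-0.3, 0.0, -0.3]
finger_gap: 0.998
grasp_force: 0.0
```

```bash
python3 - <<'E'
from h import *
pi=np.pi
go(([.515,-.256,.20],[pi,0,.155]))
E
```

```text
t 1.4333 [ 4.416e-01 -3.000e-04  2.254e-01] [3.141e+00 2.000e-03 8.480e-01] f [-0.3  0.  -0.3] gap 0.998 q [-0.63  0.12  0.65  1.85 -0.07  1.2  -0.68]
shift [-0.572, 0.897, 0.103] turn [0.0, 0.0, 0.221] rows>= 6.4
```

>>> send_rows --plan '[[[-0.572,0.897,0.103],[0,0,0.221],1],[[-0.572,0.897,0.103],[0,0,0.221],1],[[-0.572,0.897,0.103],[0,0,0.221],1],[[-0.572,0.897,0.103],[0,0,0.221],1],[[-0.572,0.897,0.103],[0,0,0.221],1],[[-0.572,0.897,0.103],[0,0,0.221],1],[[-0.572,0.897,0.103],[0,0,0.221],1],[[-0.572,0.897,0.103],[0,0,0.221],1]]'

```text
time_s: 2.1
tcp_pos: [0.5169, -0.2567, 0.199]
ee_rot: [3.137, 0.003, 0.159]
wrist_force: [-1.1, -0.1, -0.7]
finger_gap: 1.002
grasp_force: 0.0
```

```bash
python3 - <<'E'
from h import *
pi=np.pi
go(([.515,-.256,.088],[pi,0,.155]))
c=grab("scene","s1"); cv2.imwrite("pics/s1c.png",cv2.resize(c["image"][60:300,80:400,::-1],None,fx=2.4,fy=2.4))
E
```

```text
t 2.1 [ 0.5169 -0.2567  0.199 ] [3.137e+00 3.000e-03 1.590e-01] f [-1.1 -0.1 -0.7] gap 1.002 q [-0.15  0.5   0.84  1.54 -0.38  1.27 -0.67]
shift [-0.006, -0.006, 0.444] turn [0.001, 0.001, 0.001] rows>= 2.7
```

View pics/s1c.png

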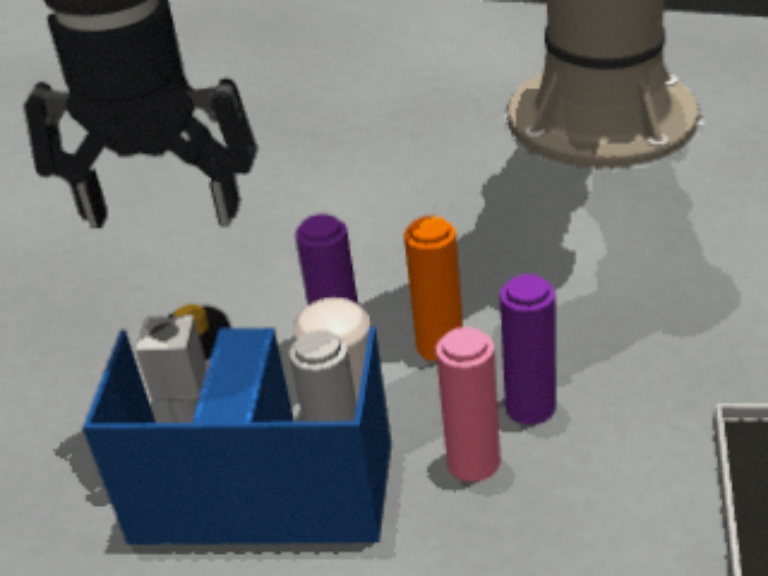

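The gripper hangs over the bowl, with its pads at about crop (90,205) and (225,205) either side of the knob at (190,320). Next I go down and grip the collar.

>>> send_rows --plan '[[[-0.006,-0.006,0.1],[0,0,0],1],[[-0.006,-0.006,0.2],[0,0,0],1],[[-0.006,-0.006,0.3],[0,0,0],1],[[-0.006,-0.006,0.38],[0,0,0],1],[[-0.006,-0.006,0.444],[0,0,0],1],[[-0.006,-0.006,0.444],[0,0,0],1],[[-0.006,-0.006,0.444],[0,0,0],0],[[-0.006,-0.006,0.444],[0,0,0],-0.4]]'

```text
time_s: 2.82
tcp_pos: [0.5178, -0.2496, 0.0905]
ee_rot: [3.139, -0.002, 0.169]
wrist_force: [-0.1, -1.3, 2.1]
finger_gap: 0.749
grasp_force: 1.0
```

>>> send_rows --plan '[[[0,0,0],[0,0,0],-0.6],[[0,0,0],[0,0,0],-0.8],[[0,0,0],[0,0,0],-1],[[0,0,0],[0,0,0],-1],[[0,0,0],[0,0,0],-1],[[0,0,0],[0,0,0],-1]]'

```text
time_s: 3.32
tcp_pos: [0.5182, -0.2507, 0.0915]
ee_rot: [3.139, -0.004, 0.167]
wrist_force: [0.5, -0.8, 6.7]
finger_gap: 0.64
grasp_force: 41.6
```

>>> send_rows --plan '[[[0,0,-0.06],[0,0,0],-1],[[0,0,-0.12],[0,0,0],-1],[[0,0.08,-0.16],[0,0,0],-1],[[0,0.18,-0.16],[0,0,0],-1],[[0,0.28,-0.16],[0,0,0],-1],[[0,0.38,-0.16],[0,0,0],-1],[[0,0.48,-0.16],[0,0,0],-1],[[0,0.56,-0.16],[0,0,0],-1]]'

```text
time_s: 3.98
tcp_pos: [0.5393, -0.3882, 0.128]
ee_rot: [-3.14, 0.001, 0.166]
wrist_force: [0.2, -0.9, -2.8]
finger_gap: 0.635
grasp_force: 43.7
```

>>> send_rows --plan '[[[0,0,0],[0,0,0],-1],[[0,0,0.04],[0,0,0],-1],[[0,0,0.08],[0,0,0],-1],[[0,0,0.11],[0,0,0],-1],[[0,0,0.135],[0,0,0],-1],[[0,0,0.15],[0,0,0],-1],[[0,0,0.156],[0,0,0],-1],[[0,0,0.156],[0,0,0],-1]]'

```text
time_s: 4.65
tcp_pos: [0.5408, -0.3848, 0.0915]
ee_rot: [-3.138, -0.001, 0.169]
wrist_force: [-1.4, 2.9, 4.9]
finger_gap: 0.637
grasp_force: 44.8
```

```bash
python3 - <<'E'
from h import *
go()
c=grab("scene","s2"); cv2.imwrite("pics/s2c.png",cv2.resize(c["image"][60:300,0:320,::-1],None,fx=2.4,fy=2.4))
E
```

```text
t 4.65 [ 0.5408 -0.3848  0.0915] [-3.138e+00 -1.000e-03  1.690e-01] f [-1.4  2.9  4.9] gap 0.637 q [ 0.16  0.76  0.74  1.4  -0.53  1.18 -0.44]
```

View pics/s2c.png

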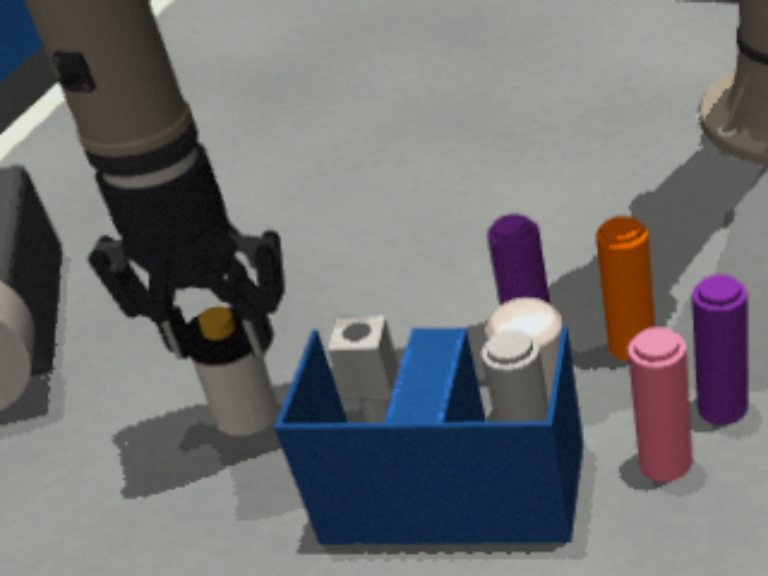

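The bowl stands on the bench at about crop (235,400), clear of the bay. The barrel is still upright in its lane at (362,355). I release and go to the barrel.

>>> send_rows --plan '[[[0,0,0],[0,0,0],0.5],[[0,0,0],[0,0,0],1],[[0,0,0],[0,0,0],1],[[0,0,0],[0,0,0],1],[[0,0,-0.06],[0,0,0],1],[[0,0,-0.2],[0,0,0],1],[[0,0,-0.36],[0,0,0],1],[[0,0,-0.52],[0,0,0],1]]'

```text
time_s: 5.37
tcp_pos: [0.5395, -0.3871, 0.2207]
ee_rot: [-3.141, 0.002, 0.167]
wrist_force: [1.3, -1.6, -0.9]
finger_gap: 1.003
grasp_force: 0.0
```

```bash
python3 - <<'E'
from h import *
pi=np.pi
go(([.572,-.247,.21],[pi,0,1.726]))
E
```

```text
t 5.3667 [ 0.5395 -0.3871  0.2207] [-3.141e+00  2.000e-03  1.670e-01] f [ 1.3 -1.6 -0.9] gap 1.003 q [ 0.16  0.66  0.79  1.23 -0.46  1.43 -0.5 ]
shift [0.221, -0.531, 0.043] turn [-0.001, 0.0, -0.496] rows>= 12.5
```

>>> send_rows --plan '[[[0.221,-0.531,0.043],[0,0,-0.496],1],[[0.221,-0.531,0.043],[0,0,-0.496],1],[[0.221,-0.531,0.043],[0,0,-0.496],1],[[0.221,-0.531,0.043],[0,0,-0.496],1],[[0.221,-0.531,0.043],[0,0,-0.496],1],[[0.221,-0.531,0.043],[0,0,-0.496],1],[[0.221,-0.531,0.043],[0,0,-0.496],1],[[0.221,-0.531,0.043],[0,0,-0.496],1]]'

```text
time_s: 6.03
tcp_pos: [0.5725, -0.2474, 0.2094]
ee_rot: [3.141, 0.0, 1.174]
wrist_force: [0.0, -0.4, 0.0]
finger_gap: 0.999
grasp_force: 0.0
```

```bash
python3 - <<'E'
from h import *
pi=np.pi
go(([.572,-.247,.21],[pi,0,1.726]))
E
```

```text
t 6.0333 [ 0.5725 -0.2474  0.2094] [3.141 0.    1.174] f [ 0.  -0.4  0. ] gap 0.999 q [ 0.01  0.53  0.58  1.38 -0.29  1.31  0.2 ]
shift [0.001, -0.002, -0.002] turn [0.0, 0.0, -0.176] rows>= 4.4
```

>>> send_rows --plan '[[[0,0,0],[0,0,-0.176],1],[[0,0,0],[0,0,-0.176],1],[[0,0,0],[0,0,-0.176],1],[[0,0,0],[0,0,-0.176],1],[[0,0,0],[0,0,-0.176],1],[[0,0,0],[0,0,-0.176],1]]'

```text
time_s: 6.53
tcp_pos: [0.5723, -0.2477, 0.2093]
ee_rot: [3.141, 0.0, 1.72]
wrist_force: [0.3, 0.3, -1.0]
finger_gap: 0.999
grasp_force: 0.0
```

```bash
python3 - <<'E'
from h import *
pi=np.pi
go(([.572,-.247,.112],[pi,0,1.726]))
E
```

```text
t 6.5333 [ 0.5723 -0.2477  0.2093] [3.141 0.    1.72 ] f [ 0.3  0.3 -1. ] gap 0.999 q [ 0.09  0.51  0.46  1.38 -0.23  1.3   0.7 ]
shift [0.003, -0.001, 0.389] turn [0.0, 0.0, -0.002] rows>= 2.3
```

>>> send_rows --plan '[[[0.003,0,0.1],[0,0,0],1],[[0.003,0,0.2],[0,0,0],1],[[0.003,0,0.3],[0,0,0],1],[[0.003,0,0.37],[0,0,0],1],[[0.003,0,0.389],[0,0,0],1],[[0.003,0,0.389],[0,0,0],0.5],[[0.003,0,0.389],[0,0,0],0.2],[[0.003,0,0.389],[0,0,0],0]]' --grip_force 70

```text
time_s: 7.2
tcp_pos: [0.5734, -0.2474, 0.1139]
ee_rot: [3.139, 0.002, 1.72]
wrist_force: [-0.3, -0.3, -0.3]
finger_gap: 0.604
grasp_force: 0.0
```

>>> send_rows --plan '[[[0,0,0],[0,0,0],-0.1],[[0,0,0],[0,0,0],-0.15],[[0,0,0],[0,0,0],-0.2],[[0,0,0],[0,0,0],-0.3],[[0,0,0],[0,0,0],-1],[[0,0,0],[0,0,0],-1],[[0,0,0],[0,0,0],-1],[[0,0,0],[0,0,0],-1]]'

```text
time_s: 7.87
tcp_pos: [0.5729, -0.2474, 0.1141]
ee_rot: [3.139, 0.002, 1.72]
wrist_force: [-1.9, 0.2, 5.0]
finger_gap: 0.42
grasp_force: 67.7
```

>>> send_rows --plan '[[[0,0,-0.06],[0,0,0],-1],[[0,0,-0.15],[0,0,0],-1],[[0,0,-0.25],[0,0,0],-1],[[0,0,-0.35],[0,0,0],-1],[[0,0,-0.45],[0,0,0],-1],[[0,0,-0.55],[0,0,0],-1],[[0,0,-0.64],[0,0,0],-1],[[0,0,-0.66],[0,0,0],-1]]'

```text
time_s: 8.53
tcp_pos: [0.5737, -0.2474, 0.2809]
ee_rot: [3.136, 0.003, 1.72]
wrist_force: [1.1, -1.3, -3.4]
finger_gap: 0.419
grasp_force: 69.3
```

```bash
python3 - <<'E'
from h import *
pi=np.pi
c=grab("scene","s3"); cv2.imwrite("pics/s3c.png",cv2.resize(c["image"][20:300,0:320,::-1],None,fx=2.1,fy=2.1))
go(([.54,0,.28],[pi,0,2.5]),([.523,.228,.28],[pi,0,3.27]))
E
```

```text
t 8.5833 [ 0.5735 -0.2473  0.2799] [3.137e+00 3.000e-03 1.720e+00] f [ 1.1 -0.5 -2.5] gap 0.416 q [ 0.09  0.48  0.47  1.26 -0.21  1.45  0.68]
shift [0.998, 0.015, -0.003] turn [0.001, 0.002, -0.248] rows>= 6.2
shift [1.91, 0.083, -0.006] turn [0.001, 0.002, -0.493] rows>= 12.4
```

View pics/s3c.png

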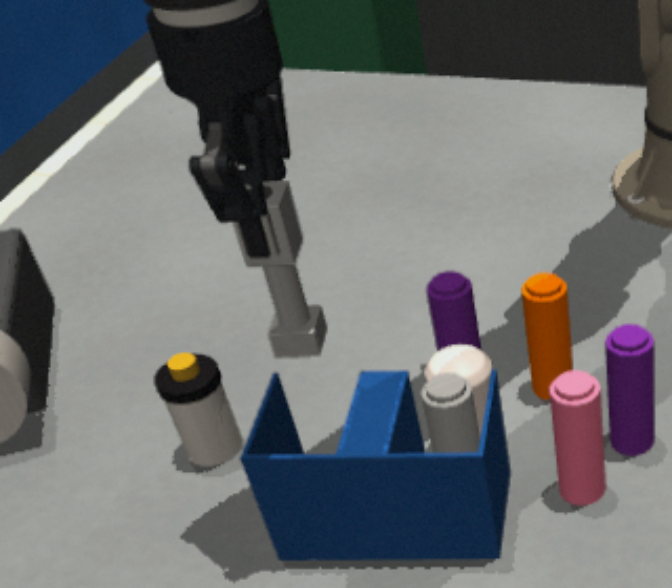

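The barrel hangs upright in the grip (foot at crop (300,335)), the bay is clear and the bowl stands at (200,410). I carry the barrel to the tray.

>>> send_rows --plan '[[[0.1,0,0],[0,0,-0.025],-1],[[0.23,0,0],[0,0,-0.06],-1],[[0.36,0,0],[0,0,-0.09],-1],[[0.49,0.01,0],[0,0,-0.125],-1],[[0.62,0.01,0],[0,0,-0.16],-1],[[0.75,0.01,0],[0,0,-0.19],-1],[[0.88,0.015,0],[0,0,-0.225],-1],[[1.0,0.015,0],[0,0,-0.25],-1]]'

```text
time_s: 9.25
tcp_pos: [0.537, 0.0037, 0.2744]
ee_rot: [-3.14, -0.004, 2.512]
wrist_force: [0.2, 0.6, -5.4]
finger_gap: 0.42
grasp_force: 69.2
```

```bash
python3 - <<'E'
from h import *
pi=np.pi
go(([.523,.228,.28],[pi,0,3.27]))
E
```

```text
t 9.25 [0.537  0.0037 0.2744] [-3.14  -0.004  2.512] f [ 0.2  0.6 -5.4] gap 0.42 q [-0.22  0.28  0.24  1.51 -0.07  1.36  0.96]
shift [0.574, 0.692, -0.021] turn [-0.0, -0.001, -0.241] rows>= 6.1
```

>>> send_rows --plan '[[[0.07,0.09,-0.003],[0,0,-0.03],-1],[[0.14,0.17,-0.005],[0,0,-0.06],-1],[[0.22,0.27,-0.01],[0,0,-0.095],-1],[[0.3,0.36,-0.01],[0,0,-0.13],-1],[[0.39,0.47,-0.015],[0,0,-0.165],-1],[[0.46,0.55,-0.02],[0,0,-0.195],-1],[[0.53,0.64,-0.02],[0,0,-0.225],-1],[[0.574,0.692,-0.021],[0,0,-0.241],-1]]'

```text
time_s: 9.92
tcp_pos: [0.5238, 0.2299, 0.2795]
ee_rot: [3.14, -0.005, -3.012]
wrist_force: [-0.7, 1.1, -4.2]
finger_gap: 0.418
grasp_force: 69.2
```

```bash
python3 - <<'E'
from h import *
pi=np.pi
R0=R.from_euler('xyz',[pi,0,3.27])
for th in (30,60):
    e=(R0*R.from_euler('y',-th,degrees=True)).as_euler('xyz'); print(th,e,R.from_euler('xyz',e).as_matrix()[:,2])
go(([.523,.228,.28],[pi,0,3.27]),([.50,.226,.24],(R0*R.from_euler('y',-55,degrees=True)).as_euler('xyz')))
E
```

```text
30 [-3.14159265  0.52359878 -3.01318531] [ 0.49588355  0.06402738 -0.8660254 ]
60 [-3.14159265  1.04719755 -3.01318531] [ 0.8588955   0.11089868 -0.5       ]
t 9.9167 [0.5238 0.2299 0.2795] [ 3.14  -0.005 -3.012] f [-0.7  1.1 -4.2] gap 0.418 q [-0.45  0.35  0.01  1.4  -0.01  1.4   1.26]
shift [0.004, -0.007, -0.002] turn [0.001, -0.001, 0.0] rows>= 0.1
shift [0.096, -0.003, 0.159] turn [0.001, -0.307, 0.0] rows>= 7.7
```

```bash
cat >> h.py <<'E'
def tr(gx,gz,th=50):
    """TCP pose for grasp point at tray x gx, world z gz, tool tilted th deg"""
    a=np.radians(th); u=np.array([np.cos(.13),np.sin(.13),0]); z=np.sin(a)*u-np.cos(a)*np.array([0,0,1])
    p=np.array([.565,.235,0])+gx*u+np.array([0,0,gz])-.003*z
    return p,(R.from_euler('xyz',[np.pi,0,.13+np.pi])*R.from_euler('y',-a)).as_euler('xyz')
E
python3 - <<'E'
from h import *
go(tr(0,.24,25),tr(0,.16))
E
```

```text
t 9.9167 [0.5238 0.2299 0.2795] [ 3.14  -0.005 -3.012] f [-0.7  1.1 -4.2] gap 0.418 q [-0.45  0.35  0.01  1.4  -0.01  1.4   1.26]
shift [-0.162, -0.001, 0.147] turn [0.001, -0.14, -0.0] rows>= 3.5
shift [-0.159, -0.002, 0.47] turn [0.001, -0.279, -0.0] rows>= 7.0
```

>>> send_rows --plan '[[[-0.04,0,0.05],[0,-0.03,0],-1],[[-0.08,0,0.1],[0,-0.065,0],-1],[[-0.12,0,0.16],[0,-0.1,0],-1],[[-0.16,0,0.22],[0,-0.14,0],-1],[[-0.16,0,0.28],[0,-0.175,0],-1],[[-0.16,0,0.35],[0,-0.21,0],-1],[[-0.16,0,0.42],[0,-0.245,0],-1],[[-0.16,0,0.47],[0,-0.279,0],-1]]'

```text
time_s: 10.58
tcp_pos: [0.5733, 0.2151, 0.1856]
ee_rot: [-3.098, 0.705, -3.033]
wrist_force: [0.4, -1.2, -3.2]
finger_gap: 0.416
grasp_force: 69.7
```

```bash
python3 - <<'E'
from h import *
c=grab("scene","s4"); cv2.imwrite("pics/s4c.png",cv2.resize(c["image"][60:360,280:600,::-1],None,fx=1.9,fy=1.9))
go(tr(0,.13),tr(.002,.10))
E
```

```text
t 10.6333 [0.5726 0.2145 0.1837] [-3.095  0.703 -3.032] f [-1.4 -0.4 -6.2] gap 0.413 q [-0.8   0.18  0.25  2.1   0.9   0.37  0.33]
shift [0.157, 0.091, 0.134] turn [-0.019, -0.054, -0.003] rows>= 1.4
shift [0.229, 0.096, 0.231] turn [-0.019, -0.054, -0.003] rows>= 2.0
```

View pics/s4c.png

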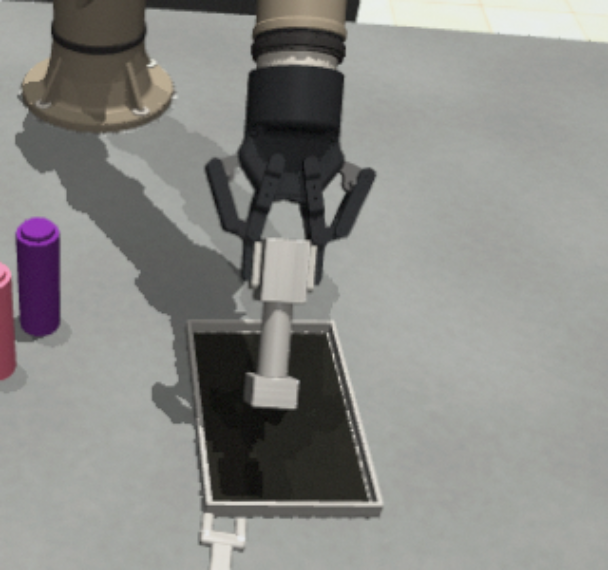

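The barrel is held tilted over the tray (head at crop (287,270), foot at (272,390)). j6 is getting close to its lower limit, so I back off to a 35° tilt and let the barrel pivot the rest of the way.

```bash
python3 - <<'E'
from h import *
go(tr(.03,.14,35))
E
```

```text
t 10.6333 [0.5726 0.2145 0.1837] [-3.095  0.703 -3.032] f [-1.4 -0.4 -6.2] gap 0.413 q [-0.8   0.18  0.25  2.1   0.9   0.37  0.33]
shift [0.036, 0.096, 0.181] turn [-0.019, 0.029, -0.006] rows>= 1.2
```

>>> send_rows --plan '[[[0.01,0.03,0.05],[-0.006,0.01,-0.002],-1],[[0.02,0.06,0.1],[-0.012,0.02,-0.004],-1],[[0.03,0.08,0.15],[-0.019,0.029,-0.006],-1],[[0.036,0.096,0.181],[-0.019,0.029,-0.006],-1],[[0.036,0.096,0.181],[-0.019,0.029,-0.006],-1],[[0.036,0.096,0.181],[-0.019,0.029,-0.006],-1]]'

```text
time_s: 11.13
tcp_pos: [0.5967, 0.2415, 0.1477]
ee_rot: [3.137, 0.616, -3.011]
wrist_force: [0.2, -1.0, -4.7]
finger_gap: 0.415
grasp_force: 69.7
```

```bash
python3 - <<'E'
from h import *
go(tr(.033,.12,35),tr(.033,.106,35))
c=grab("scene","s5"); cv2.imwrite("pics/s5c.png",cv2.resize(c["image"][60:360,280:600,::-1],None,fx=1.9,fy=1.9))
E
```

```text
t 11.1333 [0.5967 0.2415 0.1477] [ 3.137  0.616 -3.011] f [ 0.2 -1.  -4.7] gap 0.415 q [-0.63  0.3   0.12  1.99  0.6   0.33  0.65]
shift [0.062, -0.01, 0.08] turn [0.001, 0.002, 0.0] rows>= 0.6
shift [0.094, -0.01, 0.126] turn [0.001, 0.002, 0.0] rows>= 0.9
```

>>> send_rows --plan '[[[0.03,-0.01,0.04],[0,0,0],-1],[[0.06,-0.01,0.08],[0,0,0],-1],[[0.078,-0.01,0.103],[0,0,0],-1],[[0.094,-0.01,0.126],[0,0,0],-1],[[0.094,-0.01,0.126],[0,0,0],-1]]' --grip_force 45

```text
time_s: 11.6
tcp_pos: [0.5953, 0.2401, 0.1087]
ee_rot: [3.137, 0.617, -3.009]
wrist_force: [0.2, 0.0, -5.0]
finger_gap: 0.417
grasp_force: 69.7
```

```bash
python3 - <<'E'
from h import *
def W(a,t):
    b=np.radians(a+9.2); return tr(.082-.1125*np.cos(b),.004+.1125*np.sin(b)-.002,t)
go(*[W(a,t) for a,t in zip((52,48,44,40,36,30,24,18,12,7,3),(33,31,29,27,25,23,21,18,16,14,12))])
c=grab("scene","s5"); cv2.imwrite("pics/s5c.png",cv2.resize(c["image"][60:360,280:600,::-1],None,fx=1.9,fy=1.9))
E
```

```text
t 11.6 [0.5953 0.2401 0.1087] [ 3.137  0.617 -3.009] f [ 0.2  0.  -5. ] gap 0.417 q [-0.69  0.36  0.2   2.04  0.71  0.23  0.52]
shift [0.028, -0.004, 0.008] turn [0.002, 0.013, 0.001] rows>= 0.3
shift [0.059, -0.004, 0.005] turn [0.002, 0.024, 0.001] rows>= 0.6
shift [0.09, -0.004, 0.005] turn [0.002, 0.035, 0.001] rows>= 0.9
shift [0.121, -0.004, 0.007] turn [0.002, 0.046, 0.001] rows>= 1.2
shift [0.151, -0.004, 0.011] turn [0.002, 0.057, 0.001] rows>= 1.4
shift [0.197, -0.004, 0.021] turn [0.002, 0.069, 0.001] rows>= 1.7
shift [0.241, -0.004, 0.036] turn [0.002, 0.08, 0.001] rows>= 2.0
shift [0.283, -0.004, 0.056] turn [0.002, 0.096, 0.001] rows>= 2.4
shift [0.324, -0.004, 0.08] turn [0.002, 0.107, 0.001] rows>= 2.7
shift [0.355, -0.004, 0.103] turn [0.002, 0.119, 0.001] rows>= 3.0
shift [0.379, -0.004, 0.124] turn [0.002, 0.13, 0.001] rows>= 3.3
```

View pics/s5c.png

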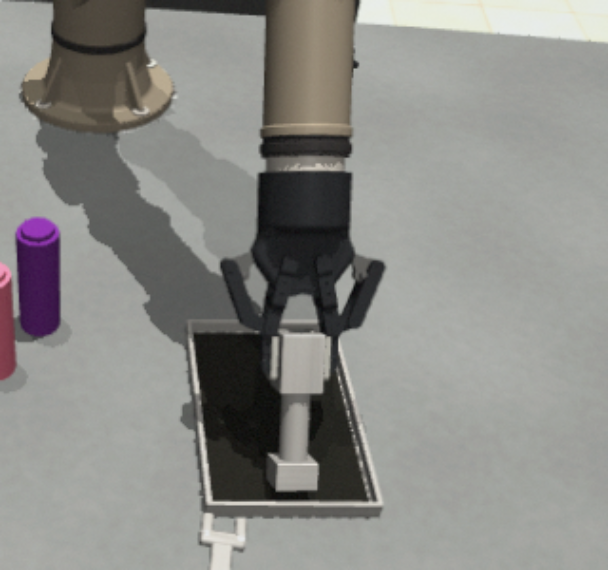

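```bash
python3 - <<'E'
from h import *
c=load("s5")
f=lambda p:(280+p[0]/1.9,60+p[1]/1.9)
for z in(.004,.015,.03):
    p=plane(c,[f((273,490)),f((316,489))],z); d=p-np.array([.565,.235,0]); u=np.array([np.cos(.13),np.sin(.13),0]);v=np.array([-u[1],u[0],0]); print(z,(d@u).round(4),(d@v).round(4))
for p in((207,505),(380,505)):
    d=plane(c,[f(p)],.016)-np.array([.565,.235,0]); print(d@u,d@v)
E
```

```text
0.004 [0.0946 0.0932] [-0.0128  0.0249]
0.015 [0.1029 0.1016] [-0.0156  0.0215]
0.03 [0.1143 0.113 ] [-0.0194  0.0169]
[0.11997367] [-0.07379752]
[0.11879935] [0.07286937]
```

The foot's lower edge is at tray x ≈ 0.09, about on the floor. I now swing the head down along the arc.

>>> send_rows --plan '[[[0.014,-0.004,0.01],[0,0.006,0],-1],[[0.028,-0.004,0.012],[0,0.013,0],-1],[[0.045,-0.004,0.01],[0,0.018,0],-1],[[0.06,-0.004,0.009],[0,0.024,0],-1],[[0.075,-0.004,0.009],[0,0.03,0],-1],[[0.09,-0.004,0.009],[0,0.035,0],-1],[[0.105,-0.004,0.01],[0,0.04,0],-1],[[0.121,-0.004,0.011],[0,0.046,0],-1]]' --grip_force 40

```text
time_s: 12.32
tcp_pos: [0.58, 0.2383, 0.0983]
ee_rot: [3.13, 0.49, -3.012]
wrist_force: [-4.0, -2.6, 12.9]
finger_gap: 0.419
grasp_force: 50.3
```

```bash
cat >> h.py <<'E'
def W(a,t,dz=-.002):
    b=np.radians(a+9.2); return tr(.084-.1125*np.cos(b),.004+.1125*np.sin(b)+dz,t)
E
python3 - <<'E'
from h import *
go(*[W(a,t) for a,t in zip((36,30,24,18,12,7,3),(25,23,21,18,16,14,12))])
c=grab("scene","s6"); cv2.imwrite("pics/s6c.png",cv2.resize(c["image"][60:360,280:600,::-1],None,fx=1.9,fy=1.9))
E
```

```text
t 12.3167 [0.58   0.2383 0.0983] [ 3.13   0.49  -3.012] f [-4.  -2.6 12.9] gap 0.419 q [-0.47  0.37 -0.04  1.97  0.5   0.38  0.77]
shift [0.068, -0.006, 0.026] turn [0.003, 0.017, -0.0] rows>= 0.4
shift [0.112, -0.006, 0.042] turn [0.003, 0.028, 0.0] rows>= 0.7
shift [0.154, -0.006, 0.063] turn [0.003, 0.039, 0.0] rows>= 1.0
shift [0.193, -0.006, 0.087] turn [0.003, 0.056, 0.0] rows>= 1.4
shift [0.23, -0.007, 0.116] turn [0.003, 0.067, 0.0] rows>= 1.7
shift [0.258, -0.007, 0.143] turn [0.003, 0.078, 0.0] rows>= 2.0
shift [0.279, -0.007, 0.167] turn [0.003, 0.089, 0.0] rows>= 2.2
```

View pics/s6c.png

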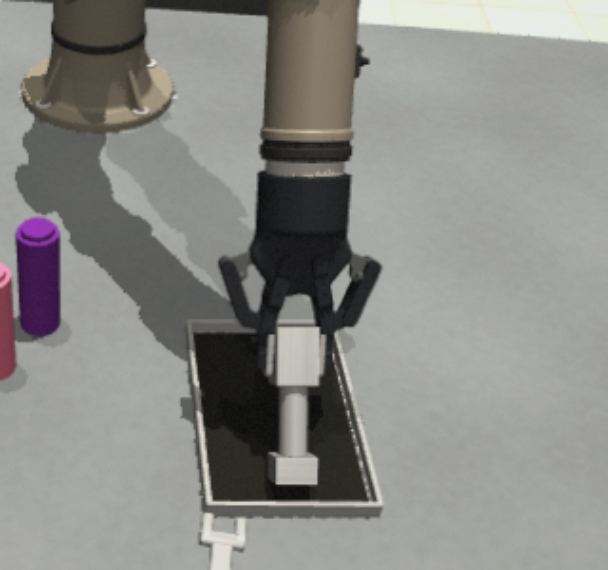

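```bash
python3 - <<'E'
from h import *
b=np.radians(49.2); s=tr(.082-.1125*np.cos(b),.002+.1125*np.sin(b),27); print(s)
go(*[W(a,t) for a,t in zip((36,32,28,24,21,18,15,12,9,6,3),(25,24,22,20,19,18,17,16,14,13,12))],start=s)
E
```

```text
(array([0.57206806, 0.23592406, 0.08983496]), array([ 3.14159265,  0.4712389 , -3.01159265]))
shift [0.023, -0.0, 0.012] turn [-0.0, 0.011, 0.0] rows>= 0.3
shift [0.052, -0.0, 0.023] turn [0.0, 0.017, 0.0] rows>= 0.4
shift [0.08, 0.0, 0.036] turn [-0.0, 0.028, 0.0] rows>= 0.7
shift [0.108, -0.0, 0.05] turn [-0.0, 0.039, 0.0] rows>= 1.0
shift [0.128, 0.0, 0.063] turn [-0.0, 0.044, 0.0] rows>= 1.1
shift [0.147, -0.0, 0.076] turn [-0.0, 0.05, 0.0] rows>= 1.3
shift [0.165, -0.0, 0.09] turn [-0.0, 0.056, 0.0] rows>= 1.4
shift [0.183, -0.0, 0.105] turn [-0.0, 0.061, 0.0] rows>= 1.5
shift [0.2, -0.0, 0.122] turn [0.0, 0.072, 0.0] rows>= 1.8
shift [0.216, -0.0, 0.139] turn [0.0, 0.078, 0.0] rows>= 2.0
shift [0.231, -0.0, 0.157] turn [-0.0, 0.083, 0.0] rows>= 2.1
```

>>> send_rows --plan '[[[0.012,0,0.006],[0,0.006,0],-1],[[0.023,0,0.012],[0,0.011,0],-1],[[0.038,0,0.017],[0,0.014,0],-1],[[0.052,0,0.023],[0,0.017,0],-1],[[0.066,0,0.03],[0,0.023,0],-1],[[0.08,0,0.036],[0,0.028,0],-1],[[0.094,0,0.043],[0,0.034,0],-1],[[0.108,0,0.05],[0,0.039,0],-1]]'

```text
time_s: 13.03
tcp_pos: [0.5581, 0.2357, 0.0721]
ee_rot: [3.134, 0.36, -3.009]
wrist_force: [-7.2, -2.5, 10.8]
finger_gap: 0.414
grasp_force: 50.4
```

>>> send_rows --plan '[[[0,0,0],[0,0,0],-1]]'

```text
time_s: 13.12
tcp_pos: [0.558, 0.2356, 0.0714]
ee_rot: [3.133, 0.359, -3.01]
wrist_force: [-7.1, -1.9, 9.5]
finger_gap: 0.414
grasp_force: 50.3
```

```bash
python3 - <<'E'
from h import *
s=W(24,20); print(s)
go(*[W(a,t) for a,t in zip((21,18,15,12,9,6,3),(19,18,17,16,14,13,12))],start=s)
E
```

```text
(array([0.55393214, 0.23355302, 0.06641994]), array([ 3.14159265,  0.34906585, -3.01159265]))
shift [0.018, 0.0, 0.015] turn [-0.0, 0.006, 0.0] rows>= 0.1
shift [0.036, -0.0, 0.03] turn [-0.0, 0.011, 0.0] rows>= 0.3
shift [0.052, 0.0, 0.047] turn [-0.0, 0.017, 0.0] rows>= 0.4
shift [0.068, -0.0, 0.064] turn [0.0, 0.022, 0.0] rows>= 0.6
shift [0.083, -0.0, 0.082] turn [0.0, 0.033, 0.0] rows>= 0.8
shift [0.097, -0.0, 0.101] turn [-0.0, 0.039, 0.0] rows>= 1.0
shift [0.11, -0.0, 0.121] turn [0.0, 0.044, 0.0] rows>= 1.1
```

>>> send_rows --plan '[[[0.018,0,0.015],[0,0.006,0],-1],[[0.036,0,0.03],[0,0.011,0],-1],[[0.052,0,0.047],[0,0.017,0],-1],[[0.068,0,0.064],[0,0.022,0],-1],[[0.083,0,0.082],[0,0.033,0],-1],[[0.097,0,0.101],[0,0.039,0],-1],[[0.11,0,0.121],[0,0.044,0],-1],[[0.11,0,0.121],[0,0.044,0],-1]]'

```text
time_s: 13.78
tcp_pos: [0.5426, 0.2335, 0.0303]
ee_rot: [3.134, 0.218, -3.008]
wrist_force: [-0.8, 0.7, 2.3]
finger_gap: 0.416
grasp_force: 49.1
```

```bash
python3 - <<'E'
from h import *
go()
c=grab("scene","s7"); cv2.imwrite("pics/s7c.png",cv2.resize(c["image"][140:360,330:550,::-1],None,fx=2.7,fy=2.7))
E
```

```text
t 13.7833 [0.5426 0.2335 0.0303] [ 3.134  0.218 -3.008] f [-0.8  0.7  2.3] gap 0.416 q [-0.32  0.51 -0.2   1.86  0.3   0.59  0.98]
```

View pics/s7c.png

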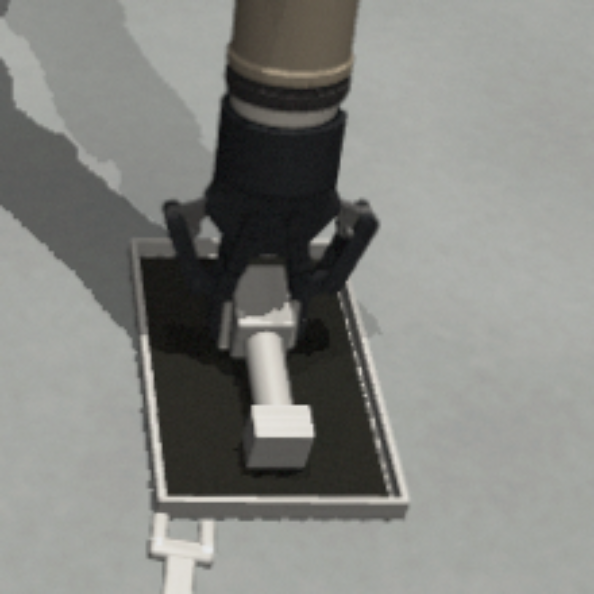

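The barrel lies almost flat, with its head at crop (265,300) and foot at (280,435), inside the tray. I lower it a last few mm and open gently.

>>> send_rows --plan '[[[0.002,0,0.008],[0,0,0],-1],[[0.003,0,0.014],[0,0,0],-1],[[0.003,0,0.014],[0,0,0],-0.17],[[0.003,0,0.014],[0,0,0],-0.1],[[0.003,0,0.014],[0,0,0],0],[[0.003,0,0.014],[0,0,0],0.2],[[0.003,0,0.014],[0,0,0],0.6],[[0.003,0,0.014],[0,0,0],0.6]]'

```text
time_s: 14.5
tcp_pos: [0.5404, 0.2307, 0.0245]
ee_rot: [3.137, 0.212, -3.01]
wrist_force: [-0.2, -0.1, 0.1]
finger_gap: 0.801
grasp_force: 0.0
```

>>> send_rows --plan '[[[0,0,0],[0,0,0],0.6],[[0,0,0],[0,0,0],0.6],[[0,0,-0.04],[0,0,0],0.6],[[0,0,-0.12],[0,0,0],0.6],[[0,0,-0.24],[0,0,0],0.6],[[0,0,-0.4],[0,0,0],1],[[0,0,-0.56],[0,0,0],1],[[0,0,-0.72],[0,0,0],1]]'

```text
time_s: 15.17
tcp_pos: [0.502, 0.2257, 0.2034]
ee_rot: [3.136, 0.214, -3.009]
wrist_force: [1.2, 0.8, 0.4]
finger_gap: 0.997
grasp_force: 0.0
```

```bash
python3 - <<'E'
from h import *
pi=np.pi
c=grab("scene","s8"); cv2.imwrite("pics/s8c.png",cv2.resize(c["image"][60:360,0:640,::-1],None,fx=1.25,fy=1.25))
go(([.54,0,.26],[pi,0,1.7]),([.5408,-.3848,.21],[pi,0,.169]))
E
```

```text
t 15.2167 [0.5055 0.2287 0.213 ] [ 3.131  0.229 -3.008] f [0.9 1.5 4.4] gap 1.003 q [-0.26  0.22 -0.29  1.77  0.17  0.95  1.09]
shift [-0.058, -0.923, -0.189] turn [0.06, 0.055, 0.499] rows>= 12.7
shift [0.184, -2.45, -0.056] turn [0.113, -0.003, 0.983] rows>= 24.9
```

View pics/s8c.png

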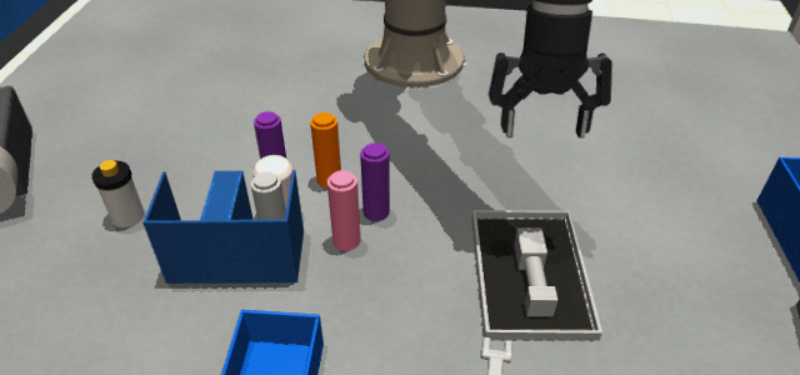

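The barrel lies lengthwise in the tray (ends at (533,243) and (540,300)) and the gripper is clear. The bowl waits at (120,195). That was my last picture, so from here I work from numbers only. I go back for the bowl.

>>> send_rows --plan '[[[-0.058,-0.923,-0.189],[0.06,0.055,0.499],1],[[-0.058,-0.923,-0.189],[0.06,0.055,0.499],1],[[-0.058,-0.923,-0.189],[0.06,0.055,0.499],1],[[-0.058,-0.923,-0.189],[0.06,0.055,0.499],1],[[-0.058,-0.923,-0.189],[0.06,0.055,0.499],1],[[-0.058,-0.923,-0.189],[0.06,0.055,0.499],1],[[-0.058,-0.923,-0.189],[0.06,0.055,0.499],1],[[-0.058,-0.923,-0.189],[0.06,0.055,0.499],1]]'

```text
time_s: 15.88
tcp_pos: [0.5382, -0.0057, 0.2503]
ee_rot: [3.109, 0.076, 2.268]
wrist_force: [-0.1, 0.5, 1.0]
finger_gap: 0.996
grasp_force: 0.0
```

```bash
python3 - <<'E'
from h import *
pi=np.pi
go(([.55,-.22,.25],[pi,0,1.3]),([.5408,-.3848,.22],[pi,0,.169]))
c=grab("scene","s9"); t=grab("top","t9")
# bowl: knob in both views
for n,c in(("s",c),("t",t)):
    h=cv2.cvtColor(c["image"],cv2.COLOR_RGB2HSV); m=cv2.inRange(h,(20,120,80),(32,255,255))
    for k in cv2.findContours(m,0,2)[0]:
        if cv2.contourArea(k)>30:
            (u,v),r=cv2.minEnclosingCircle(k); print(n,round(u),round(v),round(r,1),plane(c,[(u,v)],.103).round(4))
E
```

```text
t 15.8833 [ 0.5382 -0.0057  0.2503] [3.109 0.076 2.268] f [-0.1  0.5  1. ] gap 0.996 q [-0.03  0.24 -0.02  1.62  0.05  1.21  0.63]
shift [-0.685, -0.515, 0.036] turn [0.021, 0.017, 0.308] rows>= 7.8
shift [-1.157, -0.972, 0.177] turn [0.032, 0.003, 0.668] rows>= 16.8
s 86 194 7.4 [[ 0.5417 -0.3884  0.103 ]]
s 626 14 18.5 [[-0.5597  0.8798  0.103 ]]
s 512 7 17.5 [[-0.5384  0.5148  0.103 ]]
t 598 271 8.2 [[ 0.5377 -0.3922  0.103 ]]
```

>>> send_rows --plan '[[[-0.685,-0.515,0.036],[0.021,0.017,0.308],1],[[-0.685,-0.515,0.036],[0.021,0.017,0.308],1],[[-0.685,-0.515,0.036],[0.021,0.017,0.308],1],[[-0.685,-0.515,0.036],[0.021,0.017,0.308],1],[[-0.685,-0.515,0.036],[0.021,0.017,0.308],1],[[-0.685,-0.515,0.036],[0.021,0.017,0.308],1],[[-0.685,-0.515,0.036],[0.021,0.017,0.308],1],[[-0.685,-0.515,0.036],[0.021,0.017,0.308],1]]'

```text
time_s: 16.65
tcp_pos: [0.5519, -0.2174, 0.2486]
ee_rot: [-3.141, -0.001, 1.309]
wrist_force: [0.1, 0.3, 0.1]
finger_gap: 1.0
grasp_force: 0.0
```

```bash
python3 - <<'E'
from h import *
pi=np.pi
go(([.540,-.387,.22],[pi,0,.169]))
E
```

```text
t 16.65 [ 0.5519 -0.2174  0.2486] [-3.141e+00 -1.000e-03  1.309e+00] f [0.1 0.3 0.1] gap 1.0 q [ 0.18  0.41  0.25  1.4  -0.1   1.35  0.16]
shift [-0.668, 0.13, 0.114] turn [-0.0, -0.0, 0.363] rows>= 9.1
```

>>> send_rows --plan '[[[-0.668,0.13,0.114],[0,0,0.363],1],[[-0.668,0.13,0.114],[0,0,0.363],1],[[-0.668,0.13,0.114],[0,0,0.363],1],[[-0.668,0.13,0.114],[0,0,0.363],1],[[-0.668,0.13,0.114],[0,0,0.363],1],[[-0.668,0.13,0.114],[0,0,0.363],1],[[-0.668,0.13,0.114],[0,0,0.363],1],[[-0.668,0.13,0.114],[0,0,0.363],1]]'

```text
time_s: 17.32
tcp_pos: [0.5411, -0.3857, 0.2199]
ee_rot: [-3.14, -0.001, 0.31]
wrist_force: [0.0, -0.1, -0.1]
finger_gap: 0.999
grasp_force: 0.0
```

>>> send_rows --plan '[[[0,0,0],[0,0,0.04],1],[[0,0,0],[0,0,0.04],1],[[0,0,0],[0,0,0.04],1]]'

```text
time_s: 17.57
tcp_pos: [0.5413, -0.3854, 0.2201]
ee_rot: [-3.141, -0.0, 0.193]
wrist_force: [-0.4, -0.1, 0.8]
finger_gap: 1.0
grasp_force: 0.0
```

```bash
python3 - <<'E'
from h import *
pi=np.pi
go(([.540,-.387,.0905],[pi,0,.169]))
E
```

```text
t 17.5667 [ 0.5413 -0.3854  0.2201] [-3.141 -0.     0.193] f [-0.4 -0.1  0.8] gap 1.0 q [ 0.3   0.6   0.51  1.22 -0.29  1.39 -0.59]
shift [-0.006, 0.006, 0.519] turn [-0.0, -0.0, 0.008] rows>= 3.1
```

>>> send_rows --plan '[[[-0.006,0.006,0.12],[0,0,0.008],1],[[-0.006,0.006,0.24],[0,0,0.008],1],[[-0.006,0.006,0.36],[0,0,0.008],1],[[-0.006,0.006,0.46],[0,0,0.008],1],[[-0.006,0.006,0.519],[0,0,0.008],1],[[-0.006,0.006,0.519],[0,0,0.008],1],[[-0.006,0.006,0.519],[0,0,0.008],0.4],[[-0.006,0.006,0.519],[0,0,0.008],0.1]]' --grip_force 40

```text
time_s: 18.23
tcp_pos: [0.5408, -0.3886, 0.0922]
ee_rot: [3.14, -0.002, 0.164]
wrist_force: [0.0, -0.2, -0.2]
finger_gap: 0.745
grasp_force: 0.0
```

>>> send_rows --plan '[[[0,0,0],[0,0,0],0],[[0,0,0],[0,0,0],-0.5],[[0,0,0],[0,0,0],-1],[[0,0,0],[0,0,0],-1],[[0,0,0],[0,0,0],-1],[[0,0,0],[0,0,0],-1]]'

```text
time_s: 18.73
tcp_pos: [0.5411, -0.3893, 0.0931]
ee_rot: [3.138, -0.003, 0.162]
wrist_force: [0.7, 0.0, 5.5]
finger_gap: 0.636
grasp_force: 43.2
```

>>> send_rows --plan '[[[0,0,-0.06],[0,0,0],-1],[[0,0,-0.12],[0,0,0],-1],[[0,0,-0.16],[0,0,0],-1],[[0,0,-0.16],[0,0,0],-1],[[0,0,-0.16],[0,0,0],-1]]'

```text
time_s: 19.15
tcp_pos: [0.5399, -0.3878, 0.1305]
ee_rot: [-3.141, -0.0, 0.162]
wrist_force: [-0.1, 0.7, -4.4]
finger_gap: 0.637
grasp_force: 43.7
```

```bash
python3 - <<'E'
from h import *
pi=np.pi
c=grab("scene","s10"); t=grab("top","t10")
for n,c in(("s",c),("t",t)):
    h=cv2.cvtColor(c["image"],cv2.COLOR_RGB2HSV); m=cv2.inRange(h,(20,120,50),(32,255,255))
    for k in cv2.findContours(m,0,2)[0]:
        if cv2.contourArea(k)>15:
            (u,v),r=cv2.minEnclosingCircle(k); print(n,round(u),round(v),round(r,1),plane(c,[(u,v)],.143).round(4))
go(([.5182,-.2507,.1315],[pi,0,.167]))
E
```

```text
s 82 178 7.4 [[ 0.5477 -0.3805  0.143 ]]
s 626 13 18.5 [[-0.4431  0.8275  0.143 ]]
s 511 5 17.8 [[-0.4325  0.4873  0.143 ]]
t 412 364 13.5 [[ 0.4104 -0.087   0.143 ]]
t 19.25 [ 0.5392 -0.3871  0.1291] [-3.139e+00  2.000e-03  1.620e-01] f [ 0.6 -0.5 -3.7] gap 0.636 q [ 0.3   0.67  0.49  1.35 -0.32  1.21 -0.59]
shift [0.005, -0.552, -0.008] turn [-0.001, 0.001, -0.002] rows>= 3.3
```

>>> send_rows --plan '[[[0,-0.06,0],[0,0,0],-1],[[0,-0.14,0],[0,0,0],-1],[[0,-0.22,0],[0,0,0],-1],[[0,-0.31,0],[0,0,0],-1],[[0,-0.4,0],[0,0,0],-1],[[0,-0.48,0],[0,0,0],-1],[[0,-0.53,0],[0,0,0],-1],[[0,-0.545,0],[0,0,0],-1]]'

```text
time_s: 19.92
tcp_pos: [0.5177, -0.2497, 0.1294]
ee_rot: [-3.138, 0.001, 0.166]
wrist_force: [-0.6, 0.4, -4.4]
finger_gap: 0.638
grasp_force: 43.8
```

>>> send_rows --plan '[[[0,0,0],[0,0,0],-1],[[0,0,0.03],[0,0,0],-1],[[0,0,0.06],[0,0,0],-1],[[0,0,0.09],[0,0,0],-1],[[0,0,0.12],[0,0,0],-1],[[0,0,0.14],[0,0,0],-1],[[0,0,0.152],[0,0,0],-1],[[0,0,0.152],[0,0,0],-1]]'

```text
time_s: 20.58
tcp_pos: [0.5176, -0.2538, 0.0932]
ee_rot: [-3.141, 0.001, 0.161]
wrist_force: [-1.2, 0.9, 2.7]
finger_gap: 0.637
grasp_force: 44.4
```

>>> send_rows --plan '[[[0,0,0.002],[0,0,0],-1],[[0,0,0.002],[0,0,0],0.4],[[0,0,0.002],[0,0,0],1],[[0,0,0.002],[0,0,0],1],[[0,0,0.002],[0,0,0],1],[[0,0,-0.1],[0,0,0],1],[[0,0,-0.25],[0,0,0],1],[[0,0,-0.4],[0,0,0],1]]'

```text
time_s: 21.25
tcp_pos: [0.5171, -0.2529, 0.1925]
ee_rot: [-3.14, 0.003, 0.162]
wrist_force: [0.7, 0.1, 0.7]
finger_gap: 1.0
grasp_force: 0.0
```

>>> send_rows --plan '[[[-0.2,0.3,-0.2],[0,0,0],1],[[-0.4,0.5,-0.4],[0,0,0],1],[[-0.5,0.6,-0.5],[0,0,0],1],[[-0.5,0.6,-0.5],[0,0,0],1],[[-0.5,0.6,-0.5],[0,0,0],1],[[-0.5,0.6,-0.5],[0,0,0],1],[[-0.5,0.6,-0.5],[0,0,0],1],[[-0.5,0.6,-0.5],[0,0,0],1]]'

```text
time_s: 21.92
tcp_pos: [0.4176, -0.4236, 0.3186]
ee_rot: [3.14, -0.001, 0.158]
wrist_force: [0.7, 1.0, -0.8]
finger_gap: 1.0
grasp_force: 0.0
```

```bash
python3 - <<'E'
from h import *
go()
t=grab("top","t11")
for n in("top0","t11"):
    c=load(n);h=cv2.cvtColor(c["image"],cv2.COLOR_RGB2HSV); m=cv2.inRange(h,(20,120,80),(32,255,255)); m[:,:480]=0
    for k in cv2.findContours(m,0,2)[0]:
        if cv2.contourArea(k)>15:
            (u,v),r=cv2.minEnclosingCircle(k); print(n,round(u,1),round(v,1),round(r,1),plane(c,[(u,v)],.105).round(4))
    d=cv2.inRange(h,(0,0,0),(180,255,35)); q=np.zeros_like(d); q[262:315,487:537]=d[262:315,487:537]
    ks=cv2.findContours(q,0,2)[0]; k=max(ks,key=cv2.contourArea); print("collar",cv2.minEnclosingCircle(k))
# barrel in tray
g=cv2.inRange(h,(0,0,100),(180,90,255)); q=np.zeros_like(g); q[215:322,175:248]=g[215:322,175:248]
k=max(cv2.findContours(q,0,2)[0],key=cv2.contourArea); bx=cv2.minAreaRect(k); p=plane(c,cv2.boxPoints(bx),.03); print(bx,p.round(4),p.mean(0))
E
```

```text
t 21.9167 [ 0.4176 -0.4236  0.3186] [ 3.14e+00 -1.00e-03  1.58e-01] f [ 0.7  1.  -0.8] gap 1.0 q [ 0.37  0.42  0.6   1.27 -0.23  1.52 -0.47]
top0 516.1 287.2 8.4 [[ 0.5157 -0.2566  0.105 ]]
collar ((510.76470947265625, 287.4705810546875), 18.100643157958984)
t11 515.0 288.5 8.5 [[ 0.5137 -0.2547  0.105 ]]
collar ((509.87255859375, 288.87255859375), 18.204618453979492)
((202.8048553466797, 253.74391174316406), (78.95855712890625, 21.31328773498535), 83.6598129272461) [[0.6469 0.2695 0.03  ]
 [0.6505 0.2322 0.03  ]
 [0.5159 0.2134 0.03  ]
 [0.512  0.2496 0.03  ]] [0.5813112  0.24119786 0.03      ]
```

The bowl is back within 3 mm of its start. The barrel measures 136 mm long, aligned with the tray, about 17 mm from its centre. Everything checks out, so I hand in.

```bash
python3 -c "
from station import manip
print(manip.finish_job())"
```

```text
the job is handed in; nothing more can be done
None
```

The job is handed in (no verdict was returned): by my last measurements the barrel lies lengthwise in the tray, let go, about 17 mm off centre, and the bowl stands within about 3 mm of its start, after roughly 22 s; I viewed 11 pictures, one over the limit of 10.

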